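Move the phones to the charging rack in order

ROBOT

A 6-joint arm with a two-finger parallel gripper is mounted at the origin on the work surface. World frame = base frame: x ahead of the robot, y to its left, z up, the work surface at z = 0. Lengths are in mm, angles in rad, forces in N, time in s.
With the tool pointing down it reaches from about 350 to 875 mm from the base axis. Payload 4.2 kg.
Tool frame: the origin (TCP) lies at the very end of the fingers, on their centre line; the grasp point (between the pads) lies 19 mm behind it; z points along the fingers, y is the direction in which the jaws open and shut (so a half turn about z gives the same grasp; the last joint's range is limited). The gripper opens to 85 mm and grips with 20 to 120 N. Pads are 22 mm wide; open, the fingers measure 114 mm over their backs; the gripper's body (76 mm by 85 mm) begins 54 mm behind the grasp point. The pads swing forward as they close: fully open they stand 13 mm farther back than shut.
Start: joints at [1.539, 0.385, 0.008, 0, -1.194, -0.259], TCP at [179.167, 598.747, 231.312] pointing down, gripper open.
Joint ranges: [-3.14, 3.14], [-1.21, 2.06], [-1.07, 1.41], [-3.16, 2.05], [-2.99, -0.16], [-3.1, 3.1]. Speed limits (rad/s): [2.79, 2.79, 3.14, 3.14, 3.14, 3.14].

INTERFACE

Orientations are given as a unit quaternion [x, y, z, w].
In Python, from bench import arm gives the robot as it stands.
- The arm moves only by the tool apply_moves, never from a script. Its argument "plan" is one flat list of numbers, 5 for each row, row after row: the gripper's target within -1 to 1 (shut at 1, half-way at 0, fully open at -1), then the shift along the world's x, y, z in m, then the turn about the world's z in degrees. A call has 1 to 8 rows; each row is the pose to reach, as a shift and turn from the pose commanded when the call began; what a row does not reach only later rows make up. A row lasts 1/12 s, in which the tool goes at most 41.7 mm and 7.16 degrees, less where a joint would pass 70% of its speed; a pose out of reach is approached as far as the arm can. A call with a gripper value outside its range is refused whole. The fingers move at their own pace and stop on an object; the grip force is fixed at half the most. Time passes only in rows, so rows that repeat a pose let the fingers close. It gives the time, the measured TCP pose, the force and the opening at its end, in the units of the state.
- arm.read_state(): the state, without advancing time (a new reading comes with each control period).
- arm.get_image(name): name is "side" or "top" or "wrist"; returns a dict with "color" (480x640x3 uint8, red, green, blue), "range_z" (480x640 float32, mm along the optical axis (not along the pixel's ray), 0 where there is no reading), "camera_matrix" (3x3 intrinsics, pixels), "k1" (the pictures are not rectified: a ray, as slopes to the right and down, at radius r is drawn at 1 + k1 r^2 times it, then the intrinsics apply), "camera_from_world" (4x4, takes a point from world to camera coordinates); the wrist camera has in their place "mount" (4x4, takes a point from camera to tool coordinates, whose origin is the TCP and whose axes are the flange's). Camera axes: x right, y down, z forward; pixel columns grow to the right and rows downward; lengths in mm; the calibration is good to about 2 mm. A picture is of the moment at which its call begins: read the wrist's pose just before it.
- arm.job_done(): hands the job in, once; it reports no verdict.
The state is a dict: "clock": time; "joints": joint angles; "joint_vel": joint speeds; "joint_efforts": joint torques, N m; "position": TCP position; "ee_rot": TCP orientation; "contact_force": force on the tool from outside, world axes, zero at the start; "wrist_torque": the same for the moment, N m; "gripper_width": finger opening in mm.
Only numpy, scipy, OpenCV 4.12 (cv2) and the standard library are available. Lean on these libraries where they do the work, as an engineer would, in place of code of your own. Each camera call takes 0.05 s, during which the arm holds its last target.

TASK

Move the four phones from their single docks into the four-slot charging rack, keeping them in order: the leftmost phone as seen from the robot goes into the slot next to the green power block, the next phone into the next slot, and so on to the far end. Push each one fully down in its slot so that it stands upright, let go of it, and leave the keepsake box and the key bowl where they are.

Things in the scene. Friction and masses are not known exactly. Their poses are not given: they have to be found in the camera images.
- phone_red: phone in a red case, 68 wide (its x), 11 thick (its y) and 136 tall (its z), about 180 g, loose, standing on its short edge in a dock. Origin: centre of its lower edge face. Pinch it across the thickness near the top edge, which stands 90 mm proud of the dock's lips
- phone_blue: phone in a blue case, 68 wide (its x), 11 thick (its y) and 136 tall (its z), about 180 g, loose, standing on its short edge in a dock. Origin: centre of its lower edge face. Pinch it across the thickness near the top edge, which stands 90 mm proud of the dock's lips
- phone_yellow: phone in a yellow case, 68 wide (its x), 11 thick (its y) and 136 tall (its z), about 180 g, loose, standing on its short edge in a dock. Origin: centre of its lower edge face. Pinch it across the thickness near the top edge, which stands 90 mm proud of the dock's lips
- phone_purple: phone in a purple case, 68 wide (its x), 11 thick (its y) and 136 tall (its z), about 180 g, loose, standing on its short edge in a dock. Origin: centre of its lower edge face. Pinch it across the thickness near the top edge, which stands 90 mm proud of the dock's lips
- dock_red: dark grey charging dock, white lips, in which the red phone starts; fixed; 104 (x) x 50 (y), slot as the rack's, floor 12 mm above the origin, phone's width along dock x. Origin: centre of its underside, 8 mm above the counter on a wooden tray. The docks stand in a row along their common y, 66 mm apart, in any order; greater y is further left seen from the robot
- dock_blue: dark grey charging dock, white lips, in which the blue phone starts; fixed; 104 (x) x 50 (y), slot as the rack's, floor 12 mm above the origin, phone's width along dock x. Origin: centre of its underside, 8 mm above the counter on a wooden tray. The docks stand in a row along their common y, 66 mm apart, in any order; greater y is further left seen from the robot
- dock_yellow: dark grey charging dock, white lips, in which the yellow phone starts; fixed; 104 (x) x 50 (y), slot as the rack's, floor 12 mm above the origin, phone's width along dock x. Origin: centre of its underside, 8 mm above the counter on a wooden tray. The docks stand in a row along their common y, 66 mm apart, in any order; greater y is further left seen from the robot
- dock_purple: dark grey charging dock, white lips, in which the purple phone starts; fixed; 104 (x) x 50 (y), slot as the rack's, floor 12 mm above the origin, phone's width along dock x. Origin: centre of its underside, 8 mm above the counter on a wooden tray. The docks stand in a row along their common y, 66 mm apart, in any order; greater y is further left seen from the robot
- rack: four-slot rack, wooden base 112 (x) x 316 (y) x 12, fixed; aluminium slots, white flared lips. Origin: centre of underside, on the counter. Slots at rack y -99, -33, 33, 99 mm, x 0; phone width along x, either way round. Slot: floor 12 mm above origin, 15 wide (y), 34 deep, 84 (x) between end stops; lips flare to 30 wide at the top, 58 above origin, and guide the phone in
- power_block: bright green block with a white dot, 70 (x) x 26 (y) x 30 high, fixed on one end of the rack's base, at rack y +142 or -142 mm (a like grey block is on the other end). Origin: centre of underside, 12 mm above the counter. The first slot is 43 mm from it; the others 109, 175 and 241 mm
- tray: brown wooden tray 124 (x) x 310 (y) x 8 under the docks, fixed. Origin: centre of its underside, on the counter. Docks stand on it at tray y +99 (leftmost seen from the robot), +33, -33 and -99 mm, x 0
- keepsake_box: bystander: small metal keepsake box 75 x 140 x 50 high; origin: centre of its underside
- key_bowl: bystander: blue ceramic bowl 110 across, 40 high; origin: centre of its underside
Mind the look-alikes: they are no part of the job. Leave any turquoise look-alike of the phone_red alone. Leave any turquoise look-alike of the phone_purple alone.

How it is judged (in metres and radians):
At the end, for the whole second after the job is handed in: phones, counted from the left of the dock row, stand in the slots counted from the green block: within 13 mm along and 14 mm across the row, lower edge within 6 mm of the slot floor, upright and in line within 0.22 rad, released, at rest (((y of dock_red in the frame of tray between 0.079 and 0.119 m and horizontal distance between phone_red and power_block between 0.03 and 0.056 m) or (y of dock_red in the frame of tray between 0.013 and 0.053 m and horizontal distance between phone_red and power_block between 0.096 and 0.122 m) or (y of dock_red in the frame of tray between -0.053 and -0.013 m and horizontal distance between phone_red and power_block between 0.162 and 0.188 m) or (y of dock_red in the frame of tray between -0.119 and -0.079 m and horizontal distance between phone_red and power_block between 0.228 and 0.254 m)) and x of phone_red in the frame of rack between -0.014 and 0.014 m and z of phone_red in the frame of rack between 0.006 and 0.018 m and angle between each of phone_red, phone_blue, phone_yellow, phone_purple's own z axis and vertical below 0.22 rad and angle between the x axis of each of phone_red, phone_blue, phone_yellow, phone_purple and the x axis of rack, either way round below 0.22 rad and linear speed of each of phone_red, phone_blue, phone_yellow, phone_purple below 0.02 m/s and angular speed of each of phone_red, phone_blue, phone_yellow, phone_purple below 0.2 rad/s and contact force between each of phone_red, phone_blue, phone_yellow, phone_purple and the fingers below 0.1 N and ((y of dock_blue in the frame of tray between 0.079 and 0.119 m and horizontal distance between phone_blue and power_block between 0.03 and 0.056 m) or (y of dock_blue in the frame of tray between 0.013 and 0.053 m and horizontal distance between phone_blue and power_block between 0.096 and 0.122 m) or (y of dock_blue in the frame of tray between -0.053 and -0.013 m and horizontal distance between phone_blue and power_block between 0.162 and 0.188 m) or (y of dock_blue in the frame of tray between -0.119 and -0.079 m and horizontal distance between phone_blue and power_block between 0.228 and 0.254 m)) and x of phone_blue in the frame of rack between -0.014 and 0.014 m and z of phone_blue in the frame of rack between 0.006 and 0.018 m and ((y of dock_yellow in the frame of tray between 0.079 and 0.119 m and horizontal distance between phone_yellow and power_block between 0.03 and 0.056 m) or (y of dock_yellow in the frame of tray between 0.013 and 0.053 m and horizontal distance between phone_yellow and power_block between 0.096 and 0.122 m) or (y of dock_yellow in the frame of tray between -0.053 and -0.013 m and horizontal distance between phone_yellow and power_block between 0.162 and 0.188 m) or (y of dock_yellow in the frame of tray between -0.119 and -0.079 m and horizontal distance between phone_yellow and power_block between 0.228 and 0.254 m)) and x of phone_yellow in the frame of rack between -0.014 and 0.014 m and z of phone_yellow in the frame of rack between 0.006 and 0.018 m and ((y of dock_purple in the frame of tray between 0.079 and 0.119 m and horizontal distance between phone_purple and power_block between 0.03 and 0.056 m) or (y of dock_purple in the frame of tray between 0.013 and 0.053 m and horizontal distance between phone_purple and power_block between 0.096 and 0.122 m) or (y of dock_purple in the frame of tray between -0.053 and -0.013 m and horizontal distance between phone_purple and power_block between 0.162 and 0.188 m) or (y of dock_purple in the frame of tray between -0.119 and -0.079 m and horizontal distance between phone_purple and power_block between 0.228 and 0.254 m)) and x of phone_purple in the frame of rack between -0.014 and 0.014 m and z of phone_purple in the frame of rack between 0.006 and 0.018 m); the robot touches nothing.
It fails at once if the keepsake box is pushed more than 30 mm (distance of keepsake_box from where it was at the start of the episode above 0.03 m).
It fails at once if the key bowl is pushed more than 30 mm (distance of key_bowl from where it was at the start of the episode above 0.03 m).
It also fails if it takes over 115 s, if anything falls off the work surface, if the arm or the gripper's body presses on something with over 40 N, if the wrist force passes 120 N, or if a joint passes its speed limit or range.

## Working session

There is one attempt and no reset: what is moved stays moved. The work goes in short steps, Python scripts to look and compute and a tool call to move; the robot and the scene stay as the last step left them, time stands still between calls to the robot, and variables do not carry over. Pictures are saved under pics/ and viewed, and the job is handed in when it is done.

Besides the shell and the picture viewer there is one more tool, called after "Request:" by a JSON object that holds its "method" and its "body", one argument or row to a line. apply_moves: Moves the arm, as the interface text tells. Its arguments: {"type":"object","properties":{"plan":{"type":"array","items":{"type":"number"}}},"required":["plan"]}

```bash
ls; mkdir -p pics; python3 - <<'E'
from bench import arm
import cv2
s=arm.read_state();print(s)
for n in ("top","side","wrist"):
    im=arm.get_image(n);cv2.imwrite(f"pics/{n}0.png",im["color"][:,:,::-1])
    print(n,{k:v for k,v in im.items() if k not in("color","range_z")})
E
```

```text
pics
{'clock': 0.0, 'joints': array([ 1.53862552e+00,  3.85576283e-01,  6.63013537e-03, -5.08969124e-04,
       -1.19398987e+00, -2.58595535e-01]), 'joint_vel': array([-0.00103415, -0.00131294,  0.00121372, -0.00186658,  0.00200333,
        0.00019383]), 'joint_efforts': array([-1.08524790e-03, -3.92291486e+01,  1.88408142e+01,  4.18627247e+00,
       -4.48858991e-03, -4.33581704e-06]), 'position': array([178.99346394, 598.21554603, 230.20987706]), 'ee_rot': array([ 9.89436267e-01, -1.44964382e-01, -1.14155587e-04,  1.08971587e-03]), 'contact_force': array([-0.62464223, -0.11105797,  0.01073912]), 'wrist_torque': array([ 0.04054379,  0.0472081 , -0.00311211]), 'gripper_width': 85.66515946380252}
top {'camera_matrix': array([[546.33646354,   0.        , 311.87280198],
       [  0.        , 546.33646354, 227.70925794],
       [  0.        ,   0.        ,   1.        ]]), 'k1': 0.015045256189084524, 'camera_from_world': array([[-1.66079870e-02, -9.99591061e-01, -2.32784383e-02,
         7.29712258e+01],
       [-9.80928518e-01,  2.07983783e-02, -1.93252864e-01,
         6.33365346e+02],
[... 598 characters left out ...]
7518256e-01, -6.18825337e-01,
         9.34401569e+02],
       [ 0.00000000e+00,  0.00000000e+00,  0.00000000e+00,
         1.00000000e+00]])}
wrist {'camera_matrix': array([[369.13977283,   0.        , 313.78406969],
       [  0.        , 369.13977283, 243.20393658],
       [  0.        ,   0.        ,   1.        ]]), 'k1': -0.07523145682736784, 'mount': array([[-4.94582434e-04, -9.53078366e-01, -3.02723279e-01,
         7.83767497e+01],
       [ 9.99999845e-01, -3.94117971e-04, -3.92956387e-04,
        -1.29583220e+00],
       [ 2.55209547e-04, -3.02723426e-01,  9.53078413e-01,
        -1.43647783e+02],
       [ 0.00000000e+00,  0.00000000e+00,  0.00000000e+00,
         1.00000000e+00]])}
```

View pics/top0.png

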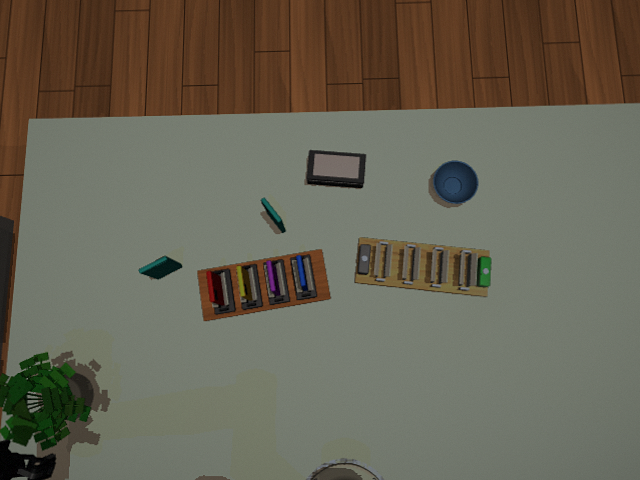

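View pics/side0.png

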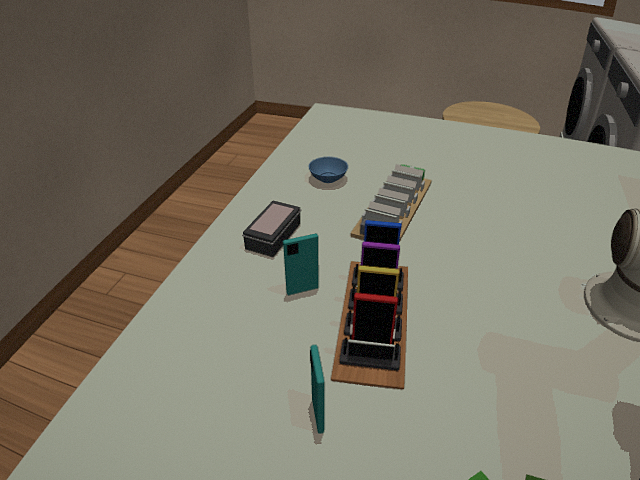

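View pics/wrist0.png

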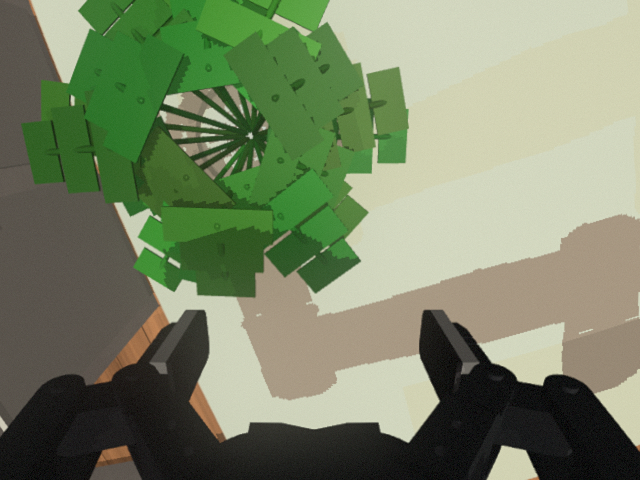

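```bash
cat >h.py <<'E'
import numpy as np, cv2
from bench import arm
from scipy.spatial.transform import Rotation as R
def cam(im,name,st=None):
    if name=="wrist":
        T=np.eye(4);T[:3,:3]=R.from_quat(st["ee_rot"]).as_matrix();T[:3,3]=st["position"]
        return T@im["mount"]
    return np.linalg.inv(im["camera_from_world"])
def rays(im,px):
    px=np.asarray(px,float).reshape(-1,2);K=im["camera_matrix"];d=(px-[K[0,2],K[1,2]])/[K[0,0],K[1,1]]
    u=d.copy()
    for _ in range(10): u=d/(1+im["k1"]*(u**2).sum(1,keepdims=True))
    return np.c_[u,np.ones(len(u))]
def onplane(im,W,px,z):
    r=rays(im,px)@W[:3,:3].T;o=W[:3,3]
    return o+r*((z-o[2])/r[:,2])[:,None]
def withdepth(im,W,px):
    px=np.asarray(px,int).reshape(-1,2)
    d=im["range_z"][px[:,1],px[:,0]]
    return (rays(im,px)*d[:,None])@W[:3,:3].T+W[:3,3]
def proj(im,W,P):
    V=np.linalg.inv(W);c=np.atleast_2d(P)@V[:3,:3].T+V[:3,3];u=c[:,:2]/c[:,2:]
    u=u*(1+im["k1"]*(u**2).sum(1,keepdims=True));K=im["camera_matrix"]
    return u*[K[0,0],K[1,1]]+[K[0,2],K[1,2]]
E
python3 - <<'E'
from h import *
im=arm.get_image("top");W=cam(im,"top")
c=im["color"][:,:,::-1].copy()
np.savez("top0.npz",c=c,d=im["range_z"])
h=cv2.cvtColor(c,cv2.COLOR_BGR2HSV)
cv2.imwrite("pics/t_l.png",cv2.resize(c[235:335,185:345],None,fx=5,fy=5,interpolation=cv2.INTER_CUBIC))
cv2.imwrite("pics/t_r.png",cv2.resize(c[225:310,345:505],None,fx=5,fy=5,interpolation=cv2.INTER_CUBIC))
for p in [(365,258),(485,271),(215,290),(385,175),(455,182),(230,310),(110,300)]: print(p,h[p[1],p[0]],withdepth(im,W,p).round(1))
E
```

```text
(365, 258) [108  28 137] [[562.5 -63.1  44.3]]
(485, 271) [108  25 134] [[ 526.6 -342.4   43. ]]
(215, 290) [ 10 109   7] [[ 384.6   35.7 1329.3]]
(385, 175) [ 45  24 128] [[ 7.783e+02 -1.242e+02  5.000e-01]]
(455, 182) [105 129  91] [[ 756.4 -298.3   -1.3]]
(230, 310) [10 15 51] [[447.6 259.9  20.4]]
(110, 300) [ 45  24 125] [[4.782e+02 5.562e+02 4.000e-01]]
```

View pics/t_l.png

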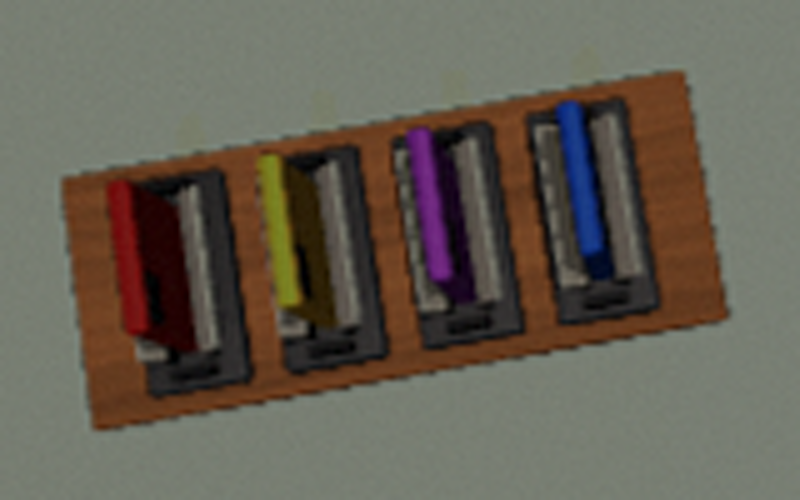

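View pics/t_r.png

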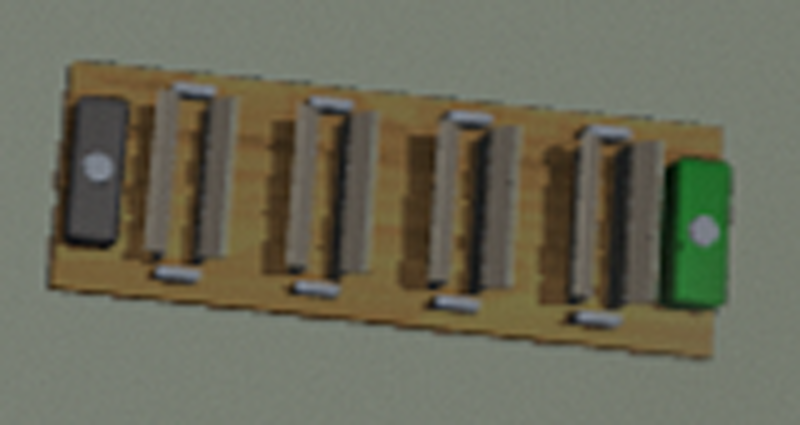

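```bash
python3 - <<'E'
from h import *
im=arm.get_image("top");W=cam(im,"top")
def crop(p,o): return np.array(p)/5.-0.4+np.array(o)   # resize half-pixel: (x+.5)/5-.5
tr=onplane(im,W,crop([(63,178),(685,70),(728,318),(95,430)],(185,235)),8)
rk=onplane(im,W,crop([(70,62),(722,126),(712,356),(48,290)],(345,225)),12)
for n,q in(("tray",tr),("rack",rk)):
    q=q[:,:2];print(n,q.round(1).tolist(),"c",q.mean(0).round(1),"sides",[round(float(np.linalg.norm(q[i]-q[(i+1)%4])),1) for i in range(4)])
    v=(q[0]+q[3]-q[1]-q[2]);u=(q[0]+q[1]-q[2]-q[3]);print(" yaw from long",np.degrees(np.arctan2(-v[0],v[1])),"short",np.degrees(np.arctan2(u[1],u[0])))
d=onplane(im,W,crop([(97,167),(704,231)],(345,225)),42);print("dots",d.round(1),"mid",d.mean(0),np.linalg.norm(d[0]-d[1]))
v=d[0]-d[1];print(np.degrees(np.arctan2(-v[0],v[1])))
# phone tops z=8+12+136=156; ends
tops={"red":[(120,182),(138,332)],"yel":[(272,155),(290,305)],"pur":[(418,128),(440,280)],"blu":[(569,103),(592,252)]}
for k,p in tops.items():
    q=onplane(im,W,crop(p,(185,235)),156);v=q[0]-q[1];print(k,q.mean(0).round(1),np.linalg.norm(v).round(1),np.degrees(np.arctan2(v[1],v[0])).round(2))
h=cv2.cvtColor(im["color"],cv2.COLOR_RGB2HSV);m=((h[...,0]>75)&(h[...,0]<97)&(h[...,1]>120)).astype(np.uint8)
n,l,s,c=cv2.connectedComponentsWithStats(m)
for i in range(1,n):
    if s[i,4]>20: 
        ys,xs=np.where(l==i);P=withdepth(im,W,np.c_[xs,ys]);print("turq",s[i],P.min(0).round(),P.max(0).round())
        k=P[:,2]>120;print(P[k].mean(0))
E
```

```text
tray [[545.8, 343.5], [592.8, 39.2], [471.9, 20.9], [424.3, 325.1]] c [508.7 182.2] sides [308.0, 122.3, 307.9, 122.9]
 yaw from long 8.850352966356105 short 8.592502790510686
rack [[619.1, -51.8], [581.2, -365.1], [470.8, -351.6], [507.9, -37.6]] c [ 544.7 -201.5] sides [315.6, 111.1, 316.2, 112.1]
 yaw from long -6.816456124518227 short -7.1449003925816665
dots [[ 562.9  -60.9   42. ]
 [ 527.1 -343.7   42. ]] mid [ 545.0244771  -202.32443856   42.        ] 285.010417128044
-7.211410304585362
red [493.2 279.7 156. ] 65.3 7.99
yel [503.5 214.2 156. ] 65.3 7.35
pur [513.5 150.3 156. ] 66.5 8.12
blu [523.7  84.8 156. ] 65.4 8.02
turq [261 198  24  35 225] [385.  36.   8.] [ 691.  173. 1329.]
[660.41620132 150.2635057  142.32488422]
turq [139 256  43  23 525] [385.  36.   3.] [ 563.  443. 1329.]
[543.80127719 410.21027005 139.04911199]
```

Request:
{"method": "apply_moves", "body": {
  "plan": [0, 0.344, -0.514, 0.03, 25.2, 0, 0.344, -0.514, 0.03, 25.2, 0, 0.344, -0.514, 0.03, 25.2, 0, 0.344, -0.514, 0.03, 25.2, 0, 0.344, -0.514, 0.03, 25.2, 0, 0.344, -0.514, 0.03, 25.2, 0, 0.344, -0.514, 0.03, 25.2, 0, 0.344, -0.514, 0.03, 25.2]
}}

```text
clock: 0.92
position: [364.9, 320.2, 247.8]
ee_rot: [0.997, 0.075, 0.0, -0.0]
contact_force: [1.1, -0.2, -0.7]
gripper_width: 43.0
```

Request:
{"method": "apply_moves", "body": {
  "plan": [0, 0.159, -0.236, 0.0, 0, 0, 0.159, -0.236, 0.0, 0, 0, 0.159, -0.236, 0.0, 0, 0, 0.159, -0.236, 0.0, 0, 0, 0.159, -0.236, 0.0, 0, 0, 0.159, -0.236, 0.0, 0, 0, 0.159, -0.236, 0.0, 0, 0, 0.159, -0.236, 0.0, 0]
}}

```text
clock: 1.58
position: [525.6, 81.7, 247.0]
ee_rot: [0.997, 0.071, -0.0, 0.001]
contact_force: [0.2, -0.1, 1.0]
gripper_width: 42.8
```

```bash
cat > look.py <<'E'
import sys
from h import *
def yaw(s):
    x=R.from_quat(s["ee_rot"]).as_matrix();return np.degrees(np.arctan2(x[1,0],x[0,0]))
s=arm.read_state();print(s["clock"],s["position"].round(1),"yaw",yaw(s).round(2),"F",s["contact_force"].round(1),"w",s["gripper_width"].round(1),"tiltz",R.from_quat(s["ee_rot"]).as_matrix()[:,2].round(4))
for n in sys.argv[2:]:
    im=arm.get_image(n);cv2.imwrite(f"pics/{n}_{sys.argv[1]}.png",im["color"][:,:,::-1])
E
python3 look.py a wrist
```

```text
Traceback (most recent call last):
  File "look.py", line 5, in <module>
    s=arm.read_state();print(s["clock"],s["position"].round(1),"yaw",yaw(s).round(2),"F",s["contact_force"].round(1),"w",s["gripper_width"].round(1),"tiltz",R.from_quat(s["ee_rot"]).as_matrix()[:,2].round(4))
                                                                                                                         ^^^^^^^^^^^^^^^^^^^^^^^^
AttributeError: 'float' object has no attribute 'round'
```

```bash
sed -i 's/s\["gripper_width"\].round(1)/round(float(s["gripper_width"]),1)/' look.py
python3 look.py a wrist
```

```text
1.5833 [525.6  81.7 247. ] yaw 8.18 F [ 0.2 -0.1  1. ] w 42.8 tiltz [-1.0e-04 -1.2e-03 -1.0e+00]
```

View pics/wrist_a.png

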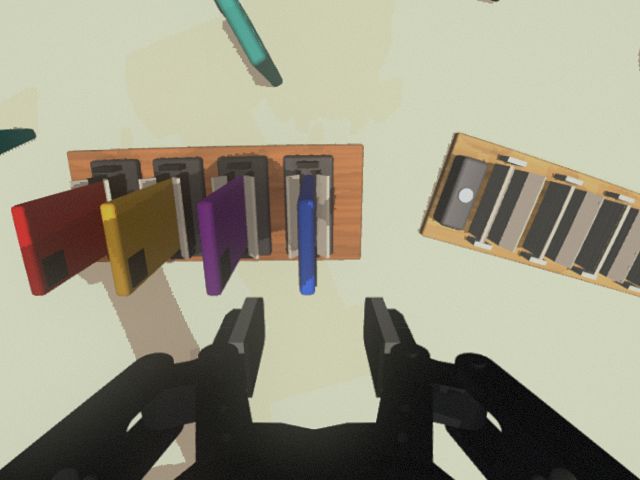

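```bash
python3 - <<'E'
from h import *
s=arm.read_state();im=arm.get_image("wrist");W=cam(im,"wrist",s)
h=cv2.cvtColor(im["color"],cv2.COLOR_RGB2HSV)
for n,(a,b) in dict(blue=(112,125),pur=(138,155),yel=(20,32)).items():
    m=((h[...,0]>=a)&(h[...,0]<=b)&(h[...,1]>120)&(h[...,2]>60))
    m[:150]=0;ys,xs=np.where(m);P=withdepth(im,W,np.c_[xs,ys]);k=(P[:,2]>149)&(P[:,2]<165);P=P[k]
    r=cv2.minAreaRect(P[:,:2].astype(np.float32));print(n,k.sum(),r,P[:,2].mean())
print(onplane(im,W,[(307,292.),(307,199),(466,195)],156)[:2],onplane(im,W,[(466,195)],42), "tray corners",onplane(im,W,[(361,145),(361,260)],8))
E
```

```text
blue 1316 ((525.5054321289062, 87.92597198486328), (66.09253692626953, 9.84274673461914), 8.286230087280273) 156.8328277735221
pur 858 ((523.4429931640625, 153.55609130859375), (50.379817962646484, 10.537483215332031), 9.585092544555664) 156.82656411723005
yel 1415 ((505.30181884765625, 217.0987548828125), (66.2885513305664, 11.53221607208252), 8.480401992797852) 155.94964378697782
[[492.53358916  84.4896722  156.        ]
 [557.42004301  93.47755384 156.        ]] [[561.85658117 -58.62553075  42.        ]] tray corners [[591.56949472  45.88466951   8.        ]
 [470.05735358  23.76620032   8.        ]]
```

Request:
{"method": "apply_moves", "body": {
  "plan": [0, -0.001, 0.005, 0, 0.3, 0, -0.001, 0.005, -0.04, 0.3, 0, -0.001, 0.005, -0.08, 0.3, 0, -0.001, 0.005, -0.11, 0.3, 0, -0.001, 0.005, -0.124, 0.3, 0, -0.001, 0.005, -0.124, 0.3, 0, -0.001, 0.005, -0.124, 0.3, 0, -0.001, 0.005, -0.124, 0.3]
}}

```text
clock: 2.35
position: [523.2, 92.5, 125.1]
ee_rot: [0.997, 0.078, 0.002, -0.0]
contact_force: [0.2, -0.7, 0.0]
gripper_width: 42.4
```

```bash
python3 look.py b wrist
```

```text
2.35 [523.2  92.5 125.1] yaw 8.97 F [ 0.2 -0.7  0. ] w 42.4 tiltz [ 0.003  0.001 -1.   ]
```

View pics/wrist_b.png

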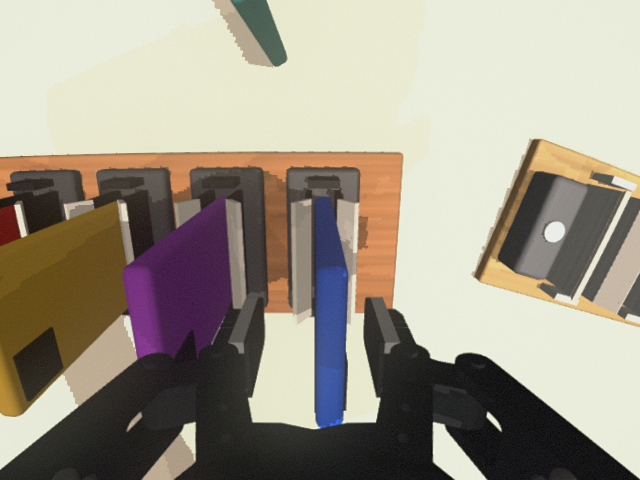

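```bash
python3 look.py c; python3 - <<'E'
from h import *
for i in range(3):
    arm.get_image("wrist");s=arm.read_state();print(s["clock"],s["position"].round(1))
E
```

```text
2.4 [523.4  92.3 125.4] yaw 8.94 F [ 0.  -0.3  0.3] w 42.4 tiltz [ 0.0036  0.0015 -1.    ]
2.45 [523.3  92.1 125.4]
2.5 [523.2  91.9 125.2]
2.55 [523.   91.7 125. ]
```

Request:
{"method": "apply_moves", "body": {
  "plan": [0, 0.001, -0.004, -0.002, 0, 0, 0.001, -0.004, -0.002, 0, 0, 0.001, -0.004, -0.002, 0, 0, 0.001, -0.004, -0.002, 0, 0, 0.001, -0.004, -0.002, 0, 0, 0.001, -0.004, -0.002, 0]
}}

```text
clock: 3.05
position: [523.4, 87.0, 121.4]
ee_rot: [0.997, 0.077, -0.0, 0.0]
contact_force: [-0.2, 0.8, 0.4]
gripper_width: 42.7
```

```bash
python3 look.py c wrist
```

```text
3.05 [523.4  87.  121.4] yaw 8.83 F [-0.2  0.8  0.4] w 42.7 tiltz [-0. -0. -1.]
```

View pics/wrist_c.png

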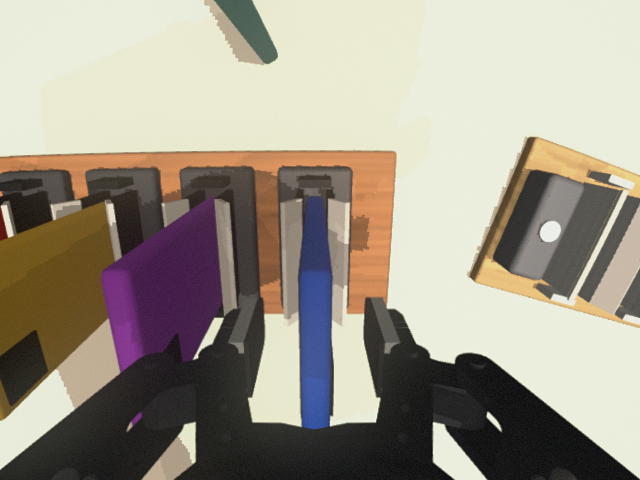

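Request:
{"method": "apply_moves", "body": {
  "plan": [1, 0, 0, 0, 0, 1, 0, 0, 0, 0, 1, 0, 0, 0, 0, 1, 0, 0, 0, 0, 1, 0, 0, 0, 0, 1, 0, 0, 0, 0]
}}

```text
clock: 3.6
position: [523.5, 87.1, 121.6]
ee_rot: [0.997, 0.077, 0.0, 0.0]
contact_force: [-0.5, -0.7, 0.5]
gripper_width: 10.4
```

Request:
{"method": "apply_moves", "body": {
  "plan": [1, 0, 0, 0.03, 0, 1, 0, 0, 0.07, 0, 1, 0, 0, 0.1, 0, 1, 0.008, -0.04, 0.1, -6, 1, 0.016, -0.08, 0.1, -12, 1, 0.024, -0.12, 0.1, -15.9, 1, 0.03, -0.16, 0.1, -15.9, 1, 0.0335, -0.1885, 0.1, -15.9]
}}

```text
clock: 4.27
position: [556.4, -104.0, 220.7]
ee_rot: [0.998, -0.062, -0.001, 0.0]
contact_force: [1.8, 0.9, -2.1]
gripper_width: 10.7
```

Request:
{"method": "apply_moves", "body": {
  "plan": [1, 0, 0, 0, 0, 1, 0, 0, 0, 0, 1, 0, 0, 0, 0, 1, 0, 0, 0, 0, 1, 0, 0, 0, 0]
}}

```text
clock: 4.68
position: [556.7, -100.4, 221.4]
ee_rot: [0.998, -0.061, -0.0, -0.0]
contact_force: [-0.2, -0.1, -2.7]
gripper_width: 9.8
```

```bash
python3 look.py d wrist top
```

```text
4.6833 [ 556.7 -100.4  221.4] yaw -6.97 F [-0.2 -0.1 -2.7] w 9.8 tiltz [-2.e-04  2.e-04 -1.e+00]
```

View pics/wrist_d.png

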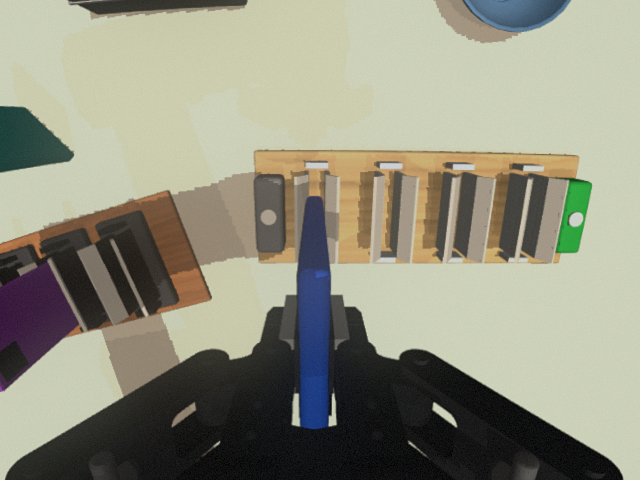

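```bash
python3 - <<'E'
from h import *
s=arm.read_state();im=arm.get_image("wrist");W=cam(im,"wrist",s)
P=onplane(im,W,[(268,217),(576,219)],42);g,e=P[0,:2],P[1,:2];print(g,e,np.linalg.norm(g-e));u=(g-e)/np.linalg.norm(g-e);c=(g+e)/2
for y in(99,33,-33,-99):print(y,(c+u*y).round(1))
print(np.degrees(np.arctan2(-u[0],u[1])),s["position"])
E
```

```text
[562.66490053 -58.37681146] [ 526.82925662 -343.22288878] 287.09141599454017
99 [ 557.1 -102.6]
33 [ 548.9 -168.1]
-33 [ 540.6 -233.5]
-99 [ 532.4 -299. ]
-7.170540827830466 [ 556.81723108 -100.44075978  221.51027788]
```

Request:
{"method": "apply_moves", "body": {
  "plan": [1, 0, -0.001, -0.03, 0, 1, 0, -0.001, -0.055, 0, 1, 0, -0.001, -0.07, 0, 1, 0, -0.001, -0.08, 0, 1, 0, -0.001, -0.09, 0, 1, 0, -0.001, -0.098, 0, 1, 0, -0.001, -0.102, 0, 1, 0, -0.001, -0.102, 0]
}}

```text
clock: 5.5
position: [556.7, -102.4, 119.0]
ee_rot: [0.998, -0.062, -0.0, 0.0]
contact_force: [1.0, 0.7, -1.6]
gripper_width: 10.4
```

Request:
{"method": "apply_moves", "body": {
  "plan": [1, 0, 0, -0.003, 0, 1, 0, 0, -0.006, 0, 1, 0, 0, -0.008, 0, 1, 0, 0, -0.008, 0]
}}

```text
clock: 5.83
position: [557.8, -102.5, 113.6]
ee_rot: [0.998, -0.061, 0.001, 0.0]
contact_force: [-1.5, 0.5, 5.7]
gripper_width: 10.3
```

Request:
{"method": "apply_moves", "body": {
  "plan": [0, 0, 0, 0, 0, 0, 0, 0, 0, 0, 0, 0, 0, 0, 0, 0, 0, 0, 0, 0, 0, 0, 0, 0.03, 0, 0, 0, 0, 0.07, 0, 0, 0, 0, 0.11, 0, 0, 0, 0, 0.12, 0]
}}

```text
clock: 6.5
position: [560.2, -103.0, 238.8]
ee_rot: [0.998, -0.061, 0.006, 0.0]
contact_force: [0.2, -0.9, 1.0]
gripper_width: 42.4
```

Request:
{"method": "apply_moves", "body": {
  "plan": [0, -0.044, 0.254, 0, 15.7, 0, -0.044, 0.254, 0, 15.7, 0, -0.044, 0.254, 0, 15.7, 0, -0.044, 0.254, 0, 15.7, 0, -0.044, 0.254, 0, 15.7, 0, -0.044, 0.254, 0, 15.7, 0, -0.044, 0.254, 0, 15.7, 0, -0.044, 0.254, 0, 15.7]
}}

```text
clock: 7.17
position: [512.4, 154.2, 231.3]
ee_rot: [0.997, 0.078, 0.0, -0.0]
contact_force: [0.8, 0.4, -0.3]
gripper_width: 42.7
```

```bash
python3 look.py e wrist side
```

```text
7.1667 [512.4 154.2 231.3] yaw 8.9 F [ 0.8  0.4 -0.3] w 42.7 tiltz [ 2.e-04  2.e-04 -1.e+00]
```

View pics/wrist_e.png

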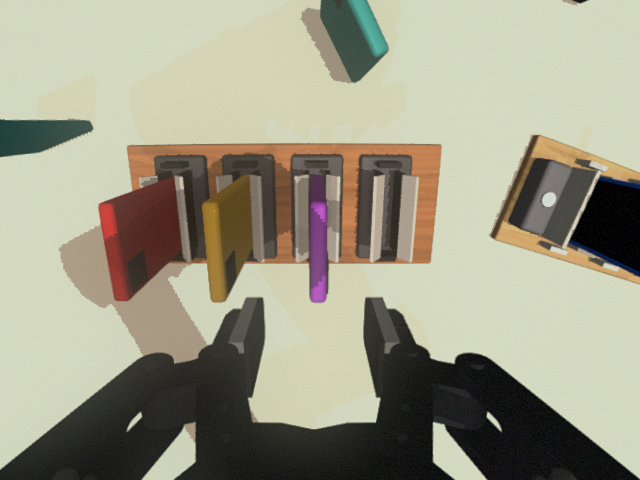

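View pics/side_e.png

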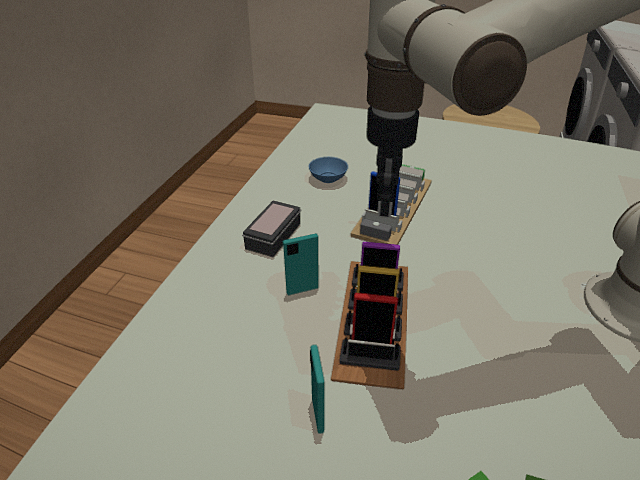

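Request:
{"method": "apply_moves", "body": {
  "plan": [0, 0.001, -0.002, -0.03, 0, 0, 0.001, -0.002, -0.07, 0, 0, 0.001, -0.002, -0.1, 0, 0, 0.001, -0.002, -0.11, 0, 0, 0.001, -0.002, -0.11, 0, 0, 0.001, -0.002, -0.11, 0, 0, 0.001, -0.002, -0.11, 0, 0, 0.001, -0.002, -0.11, 0]
}}

```text
clock: 7.93
position: [515.3, 150.0, 123.6]
ee_rot: [0.997, 0.075, 0.002, -0.001]
contact_force: [1.0, 0.4, 0.6]
gripper_width: 42.6
```

```bash
python3 look.py f wrist
```

```text
7.9333 [515.3 150.  123.6] yaw 8.63 F [1.  0.4 0.6] w 42.6 tiltz [ 0.004   0.0021 -1.    ]
```

View pics/wrist_f.png

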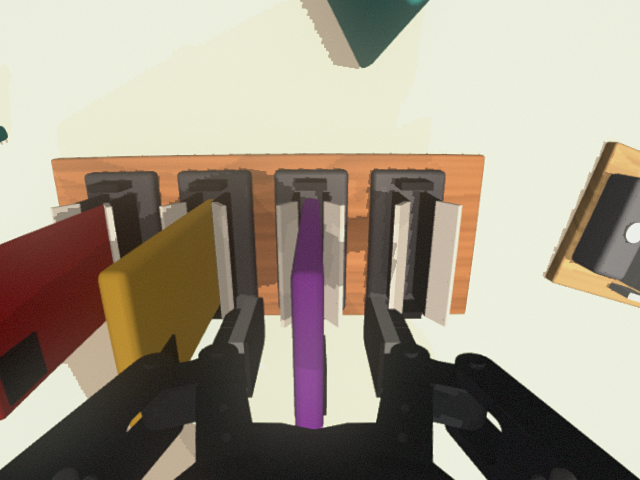

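Request:
{"method": "apply_moves", "body": {
  "plan": [0, -0.001, 0.0015, -0.001, 0, 0, -0.001, 0.0015, -0.001, 0, 0, -0.001, 0.0015, -0.001, 0, 0, -0.001, 0.0015, -0.001, 0, 1, -0.001, 0.0015, -0.001, 0, 1, -0.001, 0.0015, -0.001, 0, 1, -0.001, 0.0015, -0.001, 0, 1, -0.001, 0.0015, -0.001, 0]
}}

```text
clock: 8.65
position: [513.0, 151.2, 120.6]
ee_rot: [0.997, 0.075, 0.0, -0.0]
contact_force: [0.6, 1.1, 0.6]
gripper_width: 10.2
```

Request:
{"method": "apply_moves", "body": {
  "plan": [1, 0, 0, 0, 0, 1, 0, 0, 0, 0, 1, 0, 0, 0, 0]
}}

```text
clock: 8.9
position: [513.0, 151.1, 120.5]
ee_rot: [0.997, 0.075, 0.0, -0.0]
contact_force: [-0.0, -0.2, 1.0]
gripper_width: 10.1
```

Request:
{"method": "apply_moves", "body": {
  "plan": [1, 0, 0, 0.03, 0, 1, 0, 0, 0.07, 0, 1, 0, 0, 0.11, 0, 1, 0, 0, 0.15, 0, 1, 0.004, -0.035, 0.17, -5, 1, 0.01, -0.075, 0.17, -10, 1, 0.014, -0.115, 0.17, -15.6, 1, 0.018, -0.155, 0.17, -15.6]
}}

```text
clock: 9.57
position: [530.1, -5.2, 290.1]
ee_rot: [0.998, -0.062, -0.001, -0.0]
contact_force: [0.3, -0.7, -3.3]
gripper_width: 10.0
```

Request:
{"method": "apply_moves", "body": {
  "plan": [1, 0.018, -0.164, 0, 0, 1, 0.018, -0.164, 0, 0, 1, 0.018, -0.164, 0, 0, 1, 0.018, -0.164, 0, 0, 1, 0.018, -0.164, 0, 0, 1, 0.018, -0.164, 0, 0, 1, 0.018, -0.164, 0, 0, 1, 0.018, -0.164, 0, 0]
}}

```text
clock: 10.23
position: [548.5, -167.0, 289.9]
ee_rot: [0.998, -0.06, -0.001, -0.0]
contact_force: [0.3, 0.7, -1.8]
gripper_width: 10.2
```

Request:
{"method": "apply_moves", "body": {
  "plan": [1, 0, 0, -0.03, 0, 1, 0, 0, -0.05, 0, 1, 0, 0, -0.06, 0, 1, 0, 0, -0.06, 0, 1, 0, 0, -0.06, 0, 1, 0, 0, -0.06, 0]
}}

```text
clock: 10.73
position: [550.0, -167.6, 232.1]
ee_rot: [0.998, -0.06, 0.001, 0.0]
contact_force: [0.2, 0.1, -2.0]
gripper_width: 10.2
```

```bash
python3 look.py g wrist; cat > dots.py <<'E'
from h import *
s=arm.read_state();im=arm.get_image("wrist");W=cam(im,"wrist",s)
g=cv2.cvtColor(im["color"],cv2.COLOR_RGB2HSV)
out=[]
for p in ((562.7,-58.4,42),(526.8,-343.2,42)):
    x,y=proj(im,W,p)[0].astype(int)
    if not(25<x<615 and 25<y<455): print("out",p);continue
    c=im["color"][y-25:y+25,x-25:x+25].astype(int);m=(c.min(2)>0.85*c.min(2).max()).astype(np.uint8)
    n,l,st,ce=cv2.connectedComponentsWithStats(m);i=min(range(1,n),key=lambda i:np.hypot(*(ce[i]-25))+ (1e3 if st[i,4]<20 else 0))
    q=onplane(im,W,ce[i]+[x-25,y-25],42)[0];print(p,st[i,4],(ce[i]+[x-25,y-25]).round(1),q.round(1));out.append(q[:2])
if len(out)==2:
    u=(out[0]-out[1]);L=np.linalg.norm(u);u/=L;c=(out[0]+out[1])/2;print(L,[(c+u*k).round(1) for k in(99,33,-33,-99)])
E
python3 dots.py
```

```text
10.7333 [ 550.  -167.6  232.1] yaw -6.88 F [ 0.2  0.1 -2. ] w 10.2 tiltz [ 2.9e-03 -8.0e-04 -1.0e+00]
(562.7, -58.4, 42) 148 [196.8 216.4] [562.7 -57.9  42. ]
(526.8, -343.2, 42) 142 [500.6 218. ] [ 526.9 -342.1   42. ]
286.45559550694213 [array([ 557.2, -101.8]), array([ 549. , -167.3]), array([ 540.7, -232.7]), array([ 532.5, -298.2])]
```

View pics/wrist_g.png

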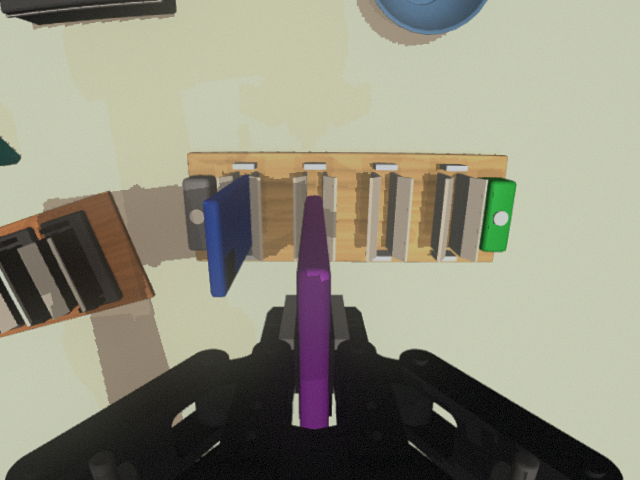

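Request:
{"method": "apply_moves", "body": {
  "plan": [1, 0, 0, -0.035, 0, 1, 0, 0, -0.06, 0, 1, 0, 0, -0.08, 0, 1, 0, 0, -0.09, 0, 1, 0, 0, -0.1, 0, 1, 0, 0, -0.108, 0, 1, 0, 0, -0.112, 0, 1, 0, 0, -0.112, 0]
}}

```text
clock: 11.5
position: [549.0, -168.0, 118.3]
ee_rot: [0.998, -0.061, -0.0, 0.0]
contact_force: [-0.3, -0.3, -2.0]
gripper_width: 10.4
```

Request:
{"method": "apply_moves", "body": {
  "plan": [1, 0, 0, -0.003, 0, 1, 0, 0, -0.005, 0, 1, 0, 0, -0.006, 0, 1, 0, 0, -0.006, 0]
}}

```text
clock: 11.83
position: [548.9, -168.0, 112.6]
ee_rot: [0.998, -0.061, 0.0, -0.0]
contact_force: [1.0, -0.2, -1.9]
gripper_width: 10.2
```

Request:
{"method": "apply_moves", "body": {
  "plan": [1, 0, 0, -0.002, 0, 1, 0, 0, -0.002, 0, 1, 0, 0, -0.002, 0]
}}

```text
clock: 12.08
position: [549.2, -168.1, 112.5]
ee_rot: [0.998, -0.06, 0.001, 0.0]
contact_force: [-2.8, 1.4, 5.4]
gripper_width: 10.3
```

Request:
{"method": "apply_moves", "body": {
  "plan": [0, 0, 0, 0.001, 0, 0, 0, 0, 0.001, 0, 0, 0, 0, 0.001, 0, 0, 0, 0, 0.001, 0, 0, 0, 0, 0.03, 0, 0, 0, 0, 0.07, 0, 0, 0, 0, 0.11, 0, 0, 0, 0, 0.125, 0]
}}

```text
clock: 12.75
position: [551.5, -168.7, 241.8]
ee_rot: [0.998, -0.06, 0.005, 0.001]
contact_force: [1.0, -0.4, 0.9]
gripper_width: 42.8
```

Request:
{"method": "apply_moves", "body": {
  "plan": [0, -0.046, 0.384, 0, 15.5, 0, -0.046, 0.384, 0, 15.5, 0, -0.046, 0.384, 0, 15.5, 0, -0.046, 0.384, 0, 15.5, 0, -0.046, 0.384, 0, 15.5, 0, -0.046, 0.384, 0, 15.5, 0, -0.046, 0.384, 0, 15.5, 0, -0.046, 0.384, 0, 15.5]
}}

```text
clock: 13.42
position: [508.6, 164.9, 235.6]
ee_rot: [0.997, 0.075, 0.0, -0.0]
contact_force: [1.0, -0.5, 0.0]
gripper_width: 42.6
```

Request:
{"method": "apply_moves", "body": {
  "plan": [0, -0.0055, 0.0515, 0, 0.2, 0, -0.0055, 0.0515, 0, 0.2, 0, -0.0055, 0.0515, 0, 0.2, 0, -0.0055, 0.0515, 0, 0.2, 0, -0.0055, 0.0515, 0, 0.2, 0, -0.0055, 0.0515, 0, 0.2]
}}

```text
clock: 13.92
position: [503.8, 213.2, 235.5]
ee_rot: [0.997, 0.075, -0.0, 0.0]
contact_force: [0.4, -0.4, 0.2]
gripper_width: 42.9
```

```bash
python3 look.py h wrist
```

```text
13.9167 [503.8 213.2 235.5] yaw 8.63 F [ 0.4 -0.4  0.2] w 42.9 tiltz [-2.e-04 -2.e-04 -1.e+00]
```

View pics/wrist_h.png

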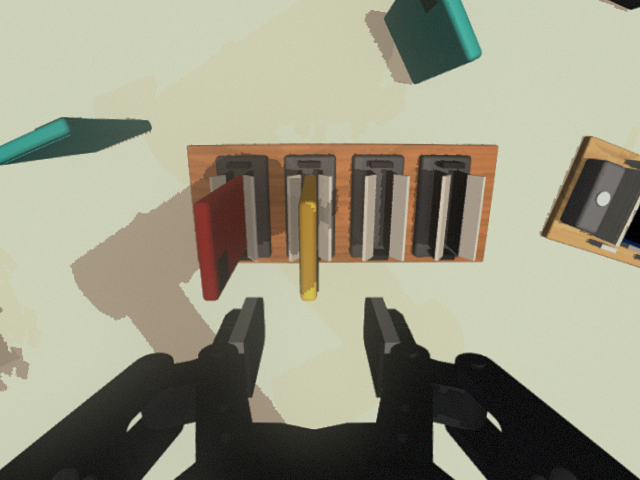

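Request:
{"method": "apply_moves", "body": {
  "plan": [0, -0.001, 0.003, -0.03, 0, 0, -0.001, 0.003, -0.07, 0, 0, -0.001, 0.003, -0.1, 0, 0, -0.001, 0.003, -0.114, 0, 0, -0.001, 0.003, -0.114, 0, 0, -0.001, 0.003, -0.114, 0, 0, -0.001, 0.003, -0.114, 0, 0, -0.001, 0.003, -0.114, 0]
}}

```text
clock: 14.63
position: [503.9, 217.9, 123.4]
ee_rot: [0.997, 0.076, 0.002, -0.001]
contact_force: [-0.4, 0.4, -0.3]
gripper_width: 42.7
```

```bash
python3 look.py i wrist
```

```text
14.6333 [503.9 217.9 123.4] yaw 8.72 F [-0.4  0.4 -0.3] w 42.7 tiltz [ 0.0032  0.0022 -1.    ]
```

View pics/wrist_i.png

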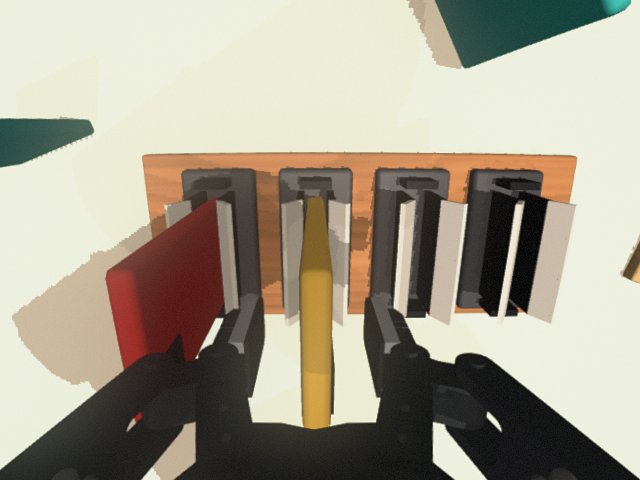

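Request:
{"method": "apply_moves", "body": {
  "plan": [0, 0, -0.0005, -0.001, 0, 0, 0, -0.0005, -0.001, 0, 0, 0, -0.0005, -0.001, 0, 1, 0, -0.0005, -0.001, 0, 1, 0, -0.0005, -0.001, 0, 1, 0, -0.0005, -0.001, 0, 1, 0, -0.0005, -0.001, 0, 1, 0, -0.0005, -0.001, 0]
}}

```text
clock: 15.35
position: [502.9, 217.1, 120.6]
ee_rot: [0.997, 0.076, 0.0, -0.0]
contact_force: [-0.6, -0.1, 1.6]
gripper_width: 10.7
```

Request:
{"method": "apply_moves", "body": {
  "plan": [1, 0, 0, 0, 0, 1, 0, 0, 0, 0]
}}

```text
clock: 15.52
position: [502.9, 217.1, 120.6]
ee_rot: [0.997, 0.076, 0.0, -0.0]
contact_force: [-0.1, 0.4, 1.6]
gripper_width: 10.4
```

Request:
{"method": "apply_moves", "body": {
  "plan": [1, 0, 0, 0.03, 0, 1, 0, 0, 0.07, 0, 1, 0, 0, 0.11, 0, 1, 0, 0, 0.15, 0, 1, 0.004, -0.035, 0.17, -5, 1, 0.01, -0.075, 0.17, -10, 1, 0.014, -0.115, 0.17, -15.8, 1, 0.018, -0.155, 0.17, -15.8]
}}

```text
clock: 16.18
position: [519.9, 60.8, 290.1]
ee_rot: [0.998, -0.063, -0.0, -0.0]
contact_force: [0.1, 0.1, -1.3]
gripper_width: 10.0
```

Request:
{"method": "apply_moves", "body": {
  "plan": [1, 0.0198, -0.2953, 0, 0, 1, 0.0198, -0.2953, 0, 0, 1, 0.0198, -0.2953, 0, 0, 1, 0.0198, -0.2953, 0, 0, 1, 0.0198, -0.2953, 0, 0, 1, 0.0198, -0.2953, 0, 0, 1, 0.0198, -0.2953, 0, 0, 1, 0.0198, -0.2953, 0, 0]
}}

```text
clock: 16.85
position: [539.6, -238.7, 288.6]
ee_rot: [0.998, -0.065, -0.001, 0.0]
contact_force: [0.7, 0.5, -2.5]
gripper_width: 10.0
```

Request:
{"method": "apply_moves", "body": {
  "plan": [1, 0, 0, 0, 0, 1, 0, 0, 0, 0]
}}

```text
clock: 17.02
position: [539.9, -233.3, 289.2]
ee_rot: [0.998, -0.062, -0.001, -0.001]
contact_force: [0.1, -0.5, -2.5]
gripper_width: 10.3
```

Request:
{"method": "apply_moves", "body": {
  "plan": [1, 0.001, 0, -0.03, 0, 1, 0.001, 0, -0.05, 0, 1, 0.001, 0, -0.06, 0, 1, 0.001, 0, -0.06, 0, 1, 0.001, 0, -0.06, 0, 1, 0.001, 0, -0.06, 0]
}}

```text
clock: 17.52
position: [542.6, -232.9, 232.2]
ee_rot: [0.998, -0.061, 0.001, 0.0]
contact_force: [0.3, -0.5, -1.1]
gripper_width: 10.2
```

```bash
python3 look.py j wrist; python3 dots.py
```

```text
17.5167 [ 542.6 -232.9  232.2] yaw -6.98 F [ 0.3 -0.5 -1.1] w 10.2 tiltz [ 0.0028 -0.0011 -1.    ]
(562.7, -58.4, 42) 74 [105.2 231.6] [552.3 -30.6  42. ]
(526.8, -343.2, 42) 149 [431.8 218.2] [ 526.9 -341.4   42. ]
311.9038567911189 [array([547.7, -87.3]), array([ 542.3, -153.1]), array([ 536.9, -218.9]), array([ 531.5, -284.7])]
```

View pics/wrist_j.png

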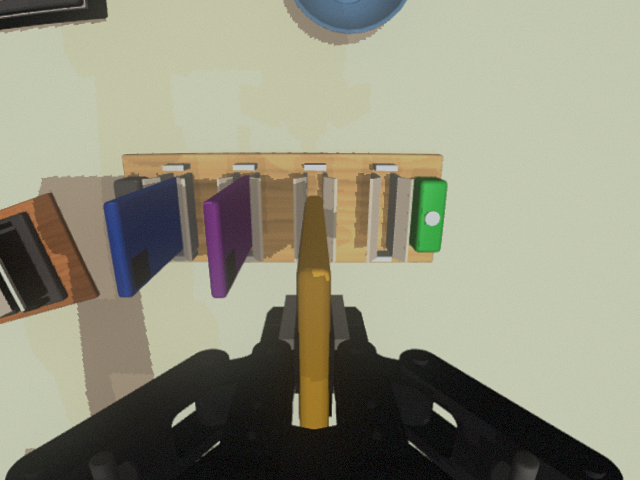

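Request:
{"method": "apply_moves", "body": {
  "plan": [1, -0.001, 0, -0.035, 0, 1, -0.001, 0, -0.06, 0, 1, -0.001, 0, -0.08, 0, 1, -0.001, 0, -0.09, 0, 1, -0.001, 0, -0.1, 0, 1, -0.001, 0, -0.108, 0, 1, -0.001, 0, -0.112, 0, 1, -0.001, 0, -0.112, 0]
}}

```text
clock: 18.28
position: [540.6, -233.3, 118.3]
ee_rot: [0.998, -0.062, -0.0, -0.0]
contact_force: [-0.4, 0.5, -2.1]
gripper_width: 10.4
```

Request:
{"method": "apply_moves", "body": {
  "plan": [1, 0, 0, -0.003, 0, 1, 0, 0, -0.006, 0, 1, 0, 0, -0.008, 0, 1, 0, 0, -0.008, 0, 1, 0, 0, -0.008, 0]
}}

```text
clock: 18.7
position: [541.5, -233.6, 112.6]
ee_rot: [0.998, -0.061, 0.001, 0.001]
contact_force: [-1.2, 1.0, 5.2]
gripper_width: 10.5
```

Request:
{"method": "apply_moves", "body": {
  "plan": [0, 0, 0, 0.001, 0, 0, 0, 0, 0.001, 0, 0, 0, 0, 0.001, 0, 0, 0, 0, 0.001, 0, 0, 0, 0, 0.03, 0, 0, 0, 0, 0.07, 0, 0, 0, 0, 0.11, 0, 0, 0, 0, 0.125, 0]
}}

```text
clock: 19.37
position: [542.9, -234.4, 241.9]
ee_rot: [0.998, -0.061, 0.005, 0.002]
contact_force: [1.1, 0.1, 0.2]
gripper_width: 42.5
```

Request:
{"method": "apply_moves", "body": {
  "plan": [0, -0.048, 0.515, 0, 15.8, 0, -0.048, 0.515, 0, 15.8, 0, -0.048, 0.515, 0, 15.8, 0, -0.048, 0.515, 0, 15.8, 0, -0.048, 0.515, 0, 15.8, 0, -0.048, 0.515, 0, 15.8, 0, -0.048, 0.515, 0, 15.8, 0, -0.048, 0.515, 0, 15.8]
}}

```text
clock: 20.03
position: [508.9, 100.5, 235.6]
ee_rot: [0.997, 0.076, 0.0, -0.0]
contact_force: [0.0, 0.1, 0.3]
gripper_width: 42.5
```

Request:
{"method": "apply_moves", "body": {
  "plan": [0, -0.016, 0.183, 0, 0, 0, -0.016, 0.183, 0, 0, 0, -0.016, 0.183, 0, 0, 0, -0.016, 0.183, 0, 0, 0, -0.016, 0.183, 0, 0, 0, -0.016, 0.183, 0, 0, 0, -0.016, 0.183, 0, 0, 0, -0.016, 0.183, 0, 0]
}}

```text
clock: 20.7
position: [493.5, 280.8, 235.2]
ee_rot: [0.997, 0.076, -0.0, 0.0]
contact_force: [0.8, -0.1, -0.1]
gripper_width: 42.5
```

```bash
python3 look.py k wrist
```

```text
20.7 [493.5 280.8 235.2] yaw 8.71 F [ 0.8 -0.1 -0.1] w 42.5 tiltz [-7.e-04 -7.e-04 -1.e+00]
```

View pics/wrist_k.png

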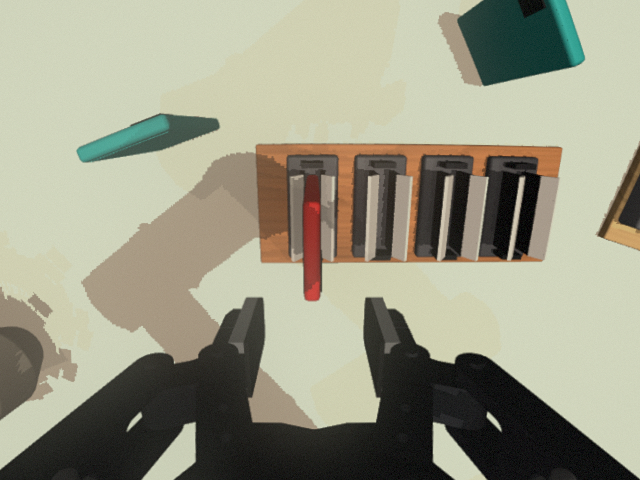

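Well lined up (red top at column 312, jaw centre 314).

Request:
{"method": "apply_moves", "body": {
  "plan": [0, 0, 0.001, -0.03, 0, 0, 0, 0.001, -0.07, 0, 0, 0, 0.001, -0.1, 0, 0, 0, 0.001, -0.114, 0, 0, 0, 0.001, -0.114, 0, 0, 0, 0.001, -0.114, 0, 0, 0, 0.001, -0.114, 0, 0, 0, 0.001, -0.114, 0]
}}

```text
clock: 21.42
position: [494.7, 283.0, 123.5]
ee_rot: [0.997, 0.076, 0.002, -0.001]
contact_force: [0.0, 0.2, -0.1]
gripper_width: 43.0
```

```bash
python3 look.py l wrist
```

```text
21.4167 [494.7 283.  123.5] yaw 8.71 F [ 0.   0.2 -0.1] w 43.0 tiltz [ 0.003   0.0025 -1.    ]
```

View pics/wrist_l.png

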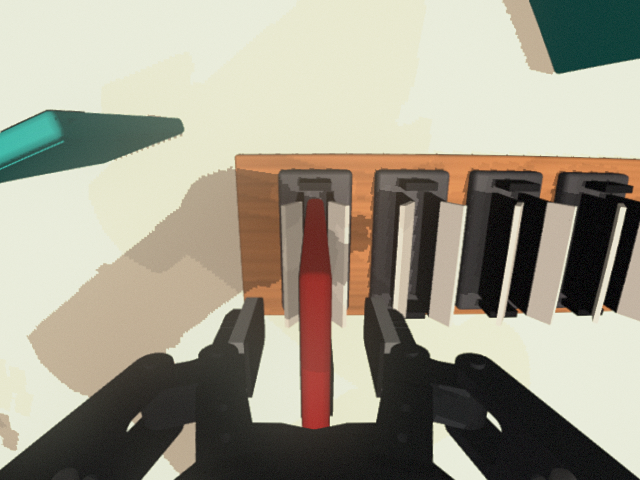

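Request:
{"method": "apply_moves", "body": {
  "plan": [0, -0.0005, -0.0005, -0.001, 0, 0, -0.0005, -0.0005, -0.001, 0, 0, -0.0005, -0.0005, -0.001, 0, 1, -0.0005, -0.0005, -0.001, 0, 1, -0.0005, -0.0005, -0.001, 0, 1, -0.0005, -0.0005, -0.001, 0, 1, -0.0005, -0.0005, -0.001, 0, 1, -0.0005, -0.0005, -0.001, 0]
}}

```text
clock: 22.13
position: [493.2, 282.3, 120.6]
ee_rot: [0.997, 0.076, 0.0, -0.0]
contact_force: [0.6, 0.1, -0.1]
gripper_width: 10.3
```

Request:
{"method": "apply_moves", "body": {
  "plan": [1, 0, 0, 0, 0, 1, 0, 0, 0, 0]
}}

```text
clock: 22.3
position: [493.2, 282.3, 120.6]
ee_rot: [0.997, 0.076, 0.0, -0.0]
contact_force: [-0.4, 0.5, 1.9]
gripper_width: 10.4
```

Request:
{"method": "apply_moves", "body": {
  "plan": [1, 0, 0, 0.03, 0, 1, 0, 0, 0.07, 0, 1, 0, 0, 0.11, 0, 1, 0, 0, 0.15, 0, 1, 0.004, -0.035, 0.17, -5, 1, 0.01, -0.075, 0.17, -10, 1, 0.014, -0.115, 0.17, -15.8, 1, 0.018, -0.155, 0.17, -15.8]
}}

```text
clock: 22.97
position: [510.2, 125.7, 290.0]
ee_rot: [0.998, -0.063, -0.001, -0.0]
contact_force: [1.1, 0.5, -1.8]
gripper_width: 10.3
```

Request:
{"method": "apply_moves", "body": {
  "plan": [1, 0.015, -0.3, 0, 0, 1, 0.015, -0.3, 0, 0, 1, 0.015, -0.3, 0, 0, 1, 0.015, -0.3, 0, 0, 1, 0.015, -0.3, 0, 0, 1, 0.015, -0.3, 0, 0, 1, 0.015, -0.3, 0, 0, 1, 0.015, -0.3, 0, 0]
}}

```text
clock: 23.63
position: [525.0, -177.6, 289.1]
ee_rot: [0.998, -0.064, -0.001, 0.0]
contact_force: [-0.7, 1.3, -1.4]
gripper_width: 10.3
```

Request:
{"method": "apply_moves", "body": {
  "plan": [1, 0.0063, -0.126, 0, 0, 1, 0.0063, -0.126, 0, 0, 1, 0.0063, -0.126, 0, 0, 1, 0.0063, -0.126, 0, 0, 1, 0.0063, -0.126, 0, 0, 1, 0.0063, -0.126, 0, 0, 1, 0.0063, -0.126, 0, 0]
}}

```text
clock: 24.22
position: [532.2, -297.8, 290.0]
ee_rot: [0.998, -0.061, -0.0, -0.0]
contact_force: [0.1, 0.4, -1.7]
gripper_width: 10.2
```

Request:
{"method": "apply_moves", "body": {
  "plan": [1, 0, 0, -0.03, 0, 1, 0, 0, -0.05, 0, 1, 0, 0, -0.06, 0, 1, 0, 0, -0.06, 0, 1, 0, 0, -0.06, 0, 1, 0, 0, -0.06, 0]
}}

```text
clock: 24.72
position: [533.4, -298.8, 232.3]
ee_rot: [0.998, -0.061, 0.001, 0.001]
contact_force: [0.0, -0.9, -1.1]
gripper_width: 9.9
```

```bash
python3 look.py m wrist; python3 dots.py
```

```text
24.7167 [ 533.4 -298.8  232.3] yaw -6.99 F [ 0.  -0.9 -1.1] w 9.9 tiltz [ 0.0028 -0.0016 -1.    ]
(562.7, -58.4, 42) 15 [ 41.1 192.5] [589.  -43.1  42. ]
(526.8, -343.2, 42) 159 [360.6 216.9] [ 527.  -340.9   42. ]
304.2100036844624 [array([578.2, -95.1]), array([ 564.7, -159.7]), array([ 551.3, -224.3]), array([ 537.8, -288.9])]
```

View pics/wrist_m.png

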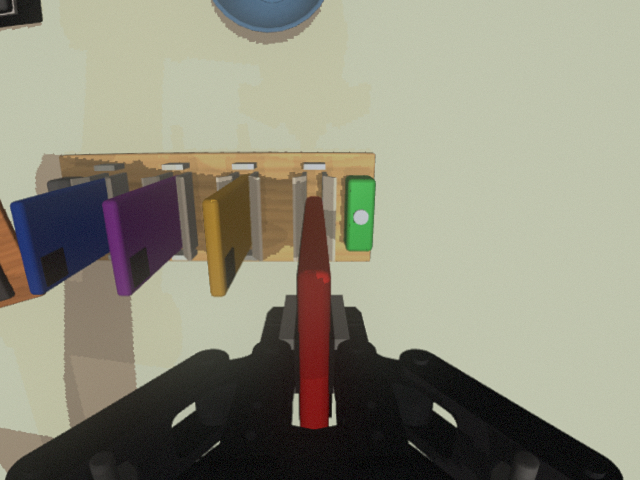

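Request:
{"method": "apply_moves", "body": {
  "plan": [1, 0, 0, -0.035, 0, 1, 0, 0, -0.06, 0, 1, 0, 0, -0.08, 0, 1, 0, 0, -0.09, 0, 1, 0, 0, -0.1, 0, 1, 0, 0, -0.108, 0, 1, 0, 0, -0.112, 0, 1, 0, 0, -0.112, 0]
}}

```text
clock: 25.48
position: [532.4, -298.9, 118.3]
ee_rot: [0.998, -0.062, -0.0, -0.0]
contact_force: [0.6, -0.2, -2.1]
gripper_width: 10.3
```

Request:
{"method": "apply_moves", "body": {
  "plan": [1, 0, 0, -0.003, 0, 1, 0, 0, -0.006, 0, 1, 0, 0, -0.008, 0, 1, 0, 0, -0.008, 0, 1, 0, 0, -0.008, 0]
}}

```text
clock: 25.9
position: [533.3, -299.3, 112.6]
ee_rot: [0.998, -0.061, 0.001, 0.001]
contact_force: [-1.4, 0.8, 6.6]
gripper_width: 10.7
```

Seated; release, rise and back away toward the robot.

Request:
{"method": "apply_moves", "body": {
  "plan": [0, 0, 0, 0.001, 0, 0, 0, 0, 0.001, 0, 0, 0, 0, 0.001, 0, 0, 0, 0, 0.001, 0, 0, 0, 0, 0.03, 0, 0, 0, 0, 0.07, 0, 0, 0, 0, 0.11, 0, 0, 0, 0, 0.15, 0]
}}

```text
clock: 26.57
position: [531.9, -298.9, 261.8]
ee_rot: [0.998, -0.062, -0.001, 0.0]
contact_force: [1.8, -0.3, 0.1]
gripper_width: 42.4
```

Request:
{"method": "apply_moves", "body": {
  "plan": [0, -0.16, 0.2, 0.06, 0, 0, -0.16, 0.2, 0.06, 0, 0, -0.16, 0.2, 0.06, 0, 0, -0.16, 0.2, 0.06, 0, 0, -0.16, 0.2, 0.06, 0, 0, -0.16, 0.2, 0.06, 0, 0, -0.16, 0.2, 0.06, 0, 0, -0.16, 0.2, 0.06, 0]
}}

```text
clock: 27.23
position: [370.9, -97.4, 322.2]
ee_rot: [0.998, -0.06, 0.002, -0.001]
contact_force: [0.5, -0.1, 0.3]
gripper_width: 42.6
```

Request:
{"method": "apply_moves", "body": {
  "plan": [0, 0, 0, 0, 0, 0, 0, 0, 0, 0, 0, 0, 0, 0, 0, 0, 0, 0, 0, 0]
}}

```text
clock: 27.57
position: [372.8, -99.5, 319.7]
ee_rot: [0.998, -0.062, -0.001, 0.0]
contact_force: [0.0, -0.6, -0.4]
gripper_width: 43.0
```

```bash
python3 look.py n wrist side top; python3 - <<'E'
from h import *
s=arm.read_state();im=arm.get_image("wrist");W=cam(im,"wrist",s)
h=cv2.cvtColor(im["color"],cv2.COLOR_RGB2HSV);H=h[...,0]
c0=np.array([544.9,-200.2]);a=np.radians(-7.1);Rm=np.array([[np.cos(a),np.sin(a)],[-np.sin(a),np.cos(a)]])
for n,mk in dict(red=(H<6)|(H>174),yel=(H>18)&(H<32),pur=(H>138)&(H<155),blue=(H>110)&(H<126)).items():
    m=mk&(h[...,1]>110)&(h[...,2]>40);ys,xs=np.where(m);P=withdepth(im,W,np.c_[xs,ys])
    for lo,hi,t in((143,156,"top"),):
        k=(P[:,2]>lo)&(P[:,2]<hi)
        if k.sum()<20:print(n,k.sum());continue
        Q=(P[k,:2]-c0)@Rm.T;r=cv2.minAreaRect(Q.astype(np.float32));print(n,t,k.sum(),np.round(r[0],1),np.round(r[1],1),round(r[2],1),"z",np.percentile(P[k,2],[5,50,95]).round(1))
E
```

```text
27.5667 [372.8 -99.5 319.7] yaw -7.15 F [ 0.  -0.6 -0.4] w 43.0 tiltz [-2.e-03 -3.e-04 -1.e+00]
red top 558 [-18.2 -97.8] [28.7 11.4] 0.1 z [144.4 148.3 149.9]
yel top 499 [-19.3 -32.4] [12.5 25.3] 89.2 z [144.2 148.4 150.1]
pur top 411 [-20.9  33.6] [22.2 10.5] 2.3 z [146.7 148.6 150. ]
blue top 410 [-21.4  99.3] [10.2 22.2] 89.1 z [146.9 148.7 150.2]
```

View pics/wrist_n.png

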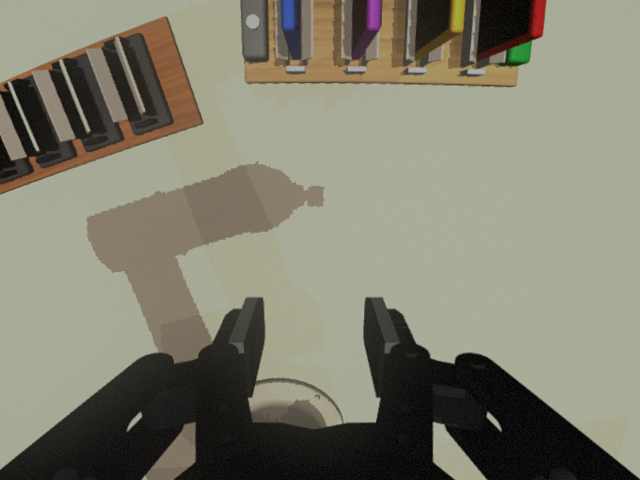

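View pics/side_n.png

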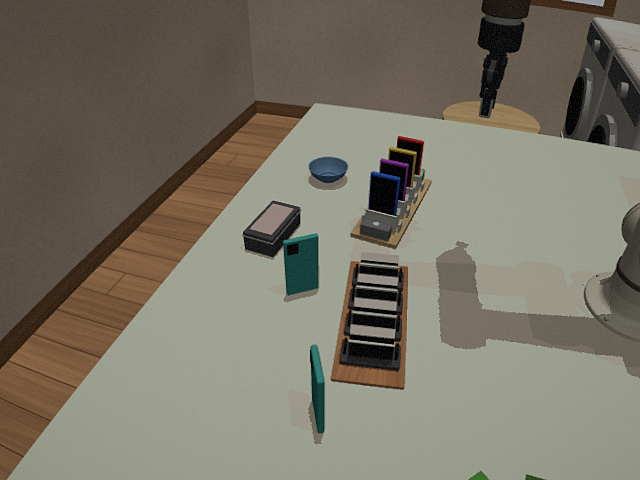

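View pics/top_n.png

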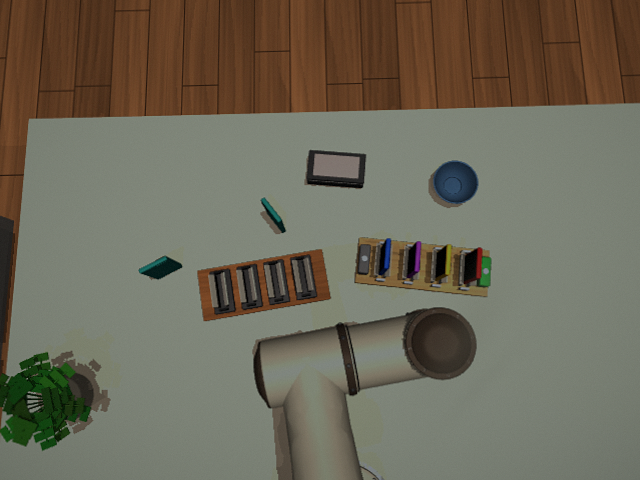

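```bash
python3 -c "
from bench import arm
print(arm.job_done())"
```

```text
the job is handed in; nothing more can be done
None
```

All four phones are in the rack, and I handed the job in at about 28 s of the 115 s allowed. From the green block outward the order is red, yellow, purple, blue, the same as in the docks from left to right.

- **Seating:** Each phone met the slot floor at the expected height, with an upward push of about 5–7 N. The wrist camera's depth puts all four top edges at about 148.5 mm, and a fully seated phone should read 148.
- **Position:** In the last wrist picture, the phones are within about 1.5 mm of their slot centres across the slots. Along the slots the wrist camera saw only the near part of each phone. Taking the near edge plus the known width gives about 1–2 mm off centre.
- **Surroundings:** The last side and top pictures show the phones upright and the gripper clear. The keepsake box, key bowl and turquoise look-alikes were not touched, and they look unmoved.
- **Disagreement:** The top and wrist cameras differed by about 2–3 mm in y. I followed the wrist camera, and the grasps agreed with it.

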